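Plug the test gauge into the air coupler on a goldsmith's bench

TASK

Fit the test gauge to the bench's compressed-air coupler: pull the coupler's blue sleeve back (down) until it catches and stays back by itself, then take the gauge from the wooden block and push its brass plug straight into the coupler until it seats and the sleeve springs forward over it. Feel for the seat and do not force the plug, let go of the gauge, and leave the blow nozzle, the hammer, the dish and the gas torch where they are.

Things in the scene. Friction and masses are not known exactly. Their poses are not given: they have to be found in the camera images.
- air_block: Aluminium compressed-air block fixed to the bench, 70 x 150 x 45 mm, red ball-valve lever at its -y end. Origin on the bench (z = 0), exactly below the upright coupler's axis; z up. The coupler (brass hex foot, blue sleeve, steel mouth) sits in a tapered thread, so its mouth is 111 to 119 mm above the bench, differently each time and in no reading: feel for it.
- sleeve (a joint): Blue spring sleeve round the coupler, vertical, 37 mm across, 38 mm long; its lower 6 mm is a rib 42 mm across. Forward, its upper end is 4 mm below the mouth. Value: travel back (down) in m; 0 forward, 0.008 hard stop. Spring 3 to 6.5 N. Drawn past 0.006 to the stop and let go, it stays caught near 0.0058; when a plug then locks home it springs to 0. Reading noise about 0.0004.
- gauge_case (a point): Centre of the test gauge's round case: 50 mm across, 28 mm thick, white dial on one face. x axis along the thickness (dial looks to -x), z up. The plug's tip is 65 mm below this point, the case's top 25 mm above it. The whole weighs 0.16 to 0.29 kg. It starts upright, plug in a hole of the wooden block, and lifts straight out.
- gauge: The same gauge; origin at its plug's tip, z up the plug's axis. Plug: 18 mm across, tip tapered over 3 mm; hex flange 24 mm above the tip. The coupler's bore is 19.4 mm with a 3 mm lead-in. In the open coupler the plug meets a spring valve 8 mm below the mouth (5 to 12 N to push in), locks at 22 to 23 mm; there the flange meets a black rubber seal on the mouth, and stops hard at 24 mm. Let go, it stands locked about 22 mm in.
- tool_block: Wooden block fixed to the bench, 90 x 200 x 45 mm, with two holes 23 mm across and 32 mm deep, 50 mm either side of its middle along y: one holds the gauge, one the blow nozzle. Origin under its middle, on the bench.
- nozzle_mid (a point): Middle of the blow nozzle, a slim black and brass air nozzle with the same plug, standing in the other hole; 94 mm long, its top 48 mm above this point. Leave it.
- hammer: Small hammer with a pale wooden handle, 240 mm long, lying on the bench. Origin under its middle. Leave it.
- dish: Dark steel dish, 110 mm across, 32 mm high. Origin under its middle. Leave it.
- torch_mid (a point): Red gas torch, standing, 66 mm across, 228 mm high; this point is on its axis, 90 mm above the bench. Leave it.

How it is judged:
By the outcome, as a careful person would: the job done as asked, in the order asked, and still so for the second after the job is handed in, with the robot touching nothing.
It also fails if it takes over 72 s, if anything falls off the work surface, if the arm or the gripper's body presses on something with over 40 N, if the wrist force passes 120 N, or if a joint passes its speed limit or range.

ROBOT

A 6-joint arm with a two-finger parallel gripper is mounted at the origin on the work surface. World frame = base frame: x ahead of the robot, y to its left, z up, the work surface at z = 0. Lengths are in m, angles in degrees, forces in N, time in s.
With the tool pointing down it reaches from about 0.3 to 0.75 m from the base axis. Payload 8.5 kg.
Tool frame: the origin (TCP) lies midway between the tips of the shut fingers; the grasp point (between the pads) lies 19 mm behind it; z points along the fingers, y is the direction in which the jaws open and shut (so a half turn about z gives the same grasp; the last joint's range is limited). The gripper opens to 85 mm and grips with 20 to 120 N. Pads are 22 mm wide; open, the fingers measure 114 mm over their backs; the gripper's body (76 mm by 85 mm) begins 54 mm behind the grasp point. The pads swing forward as they close: fully open they stand 13 mm farther back than shut.
Start: joints at [52.294, 21.807, 74.336, -0, 83.858, -12.336], TCP at [0.236, 0.497, 0.231] pointing down, gripper open.
Joint ranges: [-178.18, 178.18], [-50.72, 133.34], [12.68, 142.11], [-81.47, 261.47], [9.98, 163.14], [-165.26, 165.26]. Speed limits (degrees/s): [136.94, 136.94, 180, 180, 180, 180].

INTERFACE

Orientations are given as a 3x3 rotation matrix whose columns are the frame's x, y, z axes.
In Python, from rig import env, viewer, ticket gives the robot as it stands. The module is installed in compiled form; this text tells all that it offers.
- The arm moves only by the shell command python3 -m pendant 'ROWS' [FORCE]. ROWS is JSON, a list of rows, each a list of 3 entries, a list of its own where there are three numbers: the shift along the world's x, y, z in mm, then the turn about the world's z in rad, then the opening, from -1 (shut) to 1 (fully open). A call has 1 to 12 rows; each row shifts and turns the pose as measured when the row begins; what a row does not reach is not made up. A row lasts 1/8 s, in which the tool goes at most 62.5 mm and 10.7 degrees, less where a joint would pass 70% of its speed; a pose out of reach is approached as far as the arm can. A call with a gripper value outside its range is refused whole. The fingers move at their own pace and stop on an object; FORCE is the grip in N (left out, the last holds). Time passes only in rows, so rows that do not move let the fingers close. It gives the time, the measured TCP pose, the force and the opening at its end, in the units of the state.
- env.observe(): the state, without advancing time (a new reading comes with each control period).
- viewer.get_image(name): name is "scene" or "top" or "wrist"; returns (picture, depth): 480x640x3 uint8, red, green, blue; 480x640 float32, m along the optical axis (not along the pixel's ray), 0 where there is no reading.
- viewer.camera_params(name): a dict with "fx", "fy", "cx", "cy" (pixels), "D" ([k1, k2, p1, p2, k3] as OpenCV has them; the pictures are not rectified), "rvec" (rotation vector, rad) and "tvec" (3), from world to camera coordinates, as OpenCV has them; the wrist camera has in their place "T_tool_cam" (4x4, takes a point from camera to tool coordinates, whose origin is the TCP and whose axes are the flange's). Camera axes: x right, y down, z forward; pixel columns grow to the right and rows downward; lengths in m; the calibration is good to about 2 mm. A picture is of the moment at which its call begins: read the wrist's pose just before it. camera_params takes no time and is no camera call.
- ticket.close_job(): hands the job in, once; it reports no verdict.
The state is a dict: "time_s": time; "q": joint angles; "qvel": joint speeds; "joint_efforts": joint torques, N m; "position": TCP position; "tool_rot": TCP orientation; "ft_force": force on the tool from outside, world axes, zero at the start; "wrist_torque": the same for the moment, N m; "grip_width": finger opening in m.
Only numpy, scipy, OpenCV 4.12 (cv2) and the standard library are available. Lean on these libraries where they do the work, as an engineer would, in place of code of your own. Each camera call takes 0.05 s, during which the arm holds its last target. There are 200 camera calls.

## Working session

There is one attempt and no reset: what is moved stays moved. The work goes in short steps, Python scripts to look and compute and a shell command to move; the robot and the scene stay as the last step left them, time stands still between calls to the robot, and variables do not carry over. Pictures are saved under pics/ and viewed, about 8 in all and at most 12, crops included, and the job is handed in when it is done.

```bash
mkdir -p pics
cat > h.py <<'E'
import numpy as np, cv2
from rig import env, viewer, ticket
def grab(n):
    s=env.observe(); im,d=viewer.get_image(n); p=viewer.camera_params(n)
    K=np.array([[p['fx'],0,p['cx']],[0,p['fy'],p['cy']],[0,0,1]]); D=np.array(p['D'])
    if n=='wrist':
        T=np.eye(4);T[:3,:3]=s['tool_rot'];T[:3,3]=s['position'];T=T@np.array(p['T_tool_cam'])
    else:
        R=cv2.Rodrigues(np.array(p['rvec']))[0];T=np.eye(4);T[:3,:3]=R.T;T[:3,3]=-R.T@np.array(p['tvec']).ravel()
    return im,d,K,D,T
def cloud(d,K,D,T):
    v,u=np.mgrid[:480,:640]; uv=np.stack([u,v],-1).reshape(-1,1,2).astype(float)
    n=cv2.undistortPoints(uv,K,D).reshape(480,640,2)
    P=np.dstack([n*d[...,None],d]); W=P@T[:3,:3].T+T[:3,3]; W[d<=0]=np.nan; return W
def save(n,im): cv2.imwrite('pics/'+n+'.png',im[...,::-1])
E
python3 - <<'E'
from h import *
s=env.observe(); print({k:np.round(v,3).tolist() for k,v in s.items()})
o=[]
for n in ['scene','top']:
    im,d,K,D,T=grab(n); save(n,im); W=cloud(d,K,D,T); np.save(n+'.npy',W); np.save(n+'im.npy',im); print(n,T[:3,3].round(3))
E
```

```text
{'time_s': 0.0, 'q': [52.294, 21.842, 74.387, 0.002, 83.859, -12.334], 'qvel': [0.102, -0.009, -0.008, -0.058, 0.016, 0.005], 'joint_efforts': [0.001, -44.844, -23.129, -0.0, 0.005, -0.0], 'position': [0.235, 0.497, 0.231], 'tool_rot': [[-0.904, 0.428, -0.001], [0.428, 0.904, -0.001], [0.0, -0.002, -1.0]], 'ft_force': [-0.458, 0.514, 1.11], 'wrist_torque': [0.003, -0.02, -0.038], 'grip_width': 0.085}
scene [1.261 0.356 0.911]
top [ 0.388 -0.01   1.277]
```

View pics/scene.png

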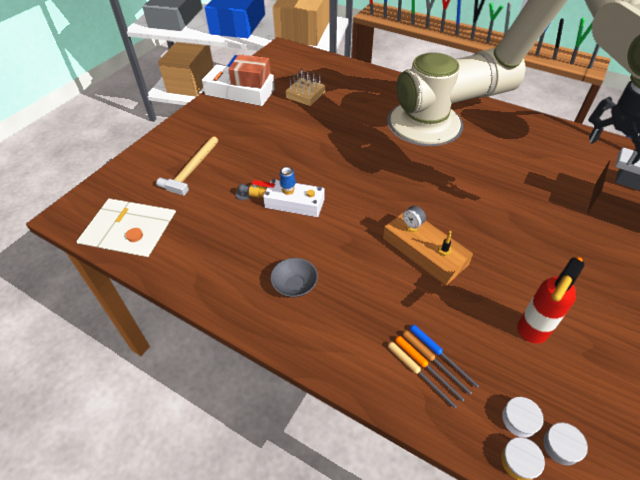

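View pics/top.png

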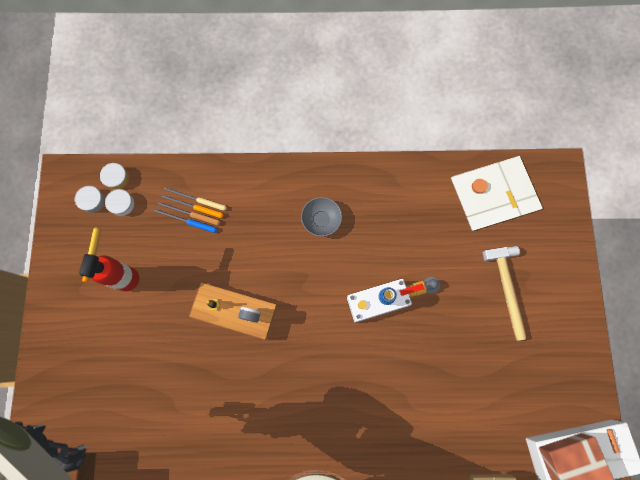

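The scene and top views agree: coupler at about (388,296) in top, gauge at (249,314), nozzle at (212,303), and the torch, dish and hammer clear of both.

Run:
```python
from h import *
for n,bx in [('top',{'c':(365,270,412,322),'g':(232,296,272,335),'n':(200,290,226,316)}),('scene',{'c':(272,160,305,200),'g':(395,198,432,236),'n':(436,228,458,256)})]:
    W=np.load(n+'.npy'); im=np.load(n+'im.npy').astype(int)
    for k,(a,b,c,d) in bx.items():
        P=W[b:d,a:c].reshape(-1,3); I=im[b:d,a:c].reshape(-1,3); z=P[:,2]
        m=z>.056
        if k=='c':
            bl=m&(I[:,2]>I[:,0]+40); print(n,'blue',bl.sum(),P[bl].mean(0).round(4),P[bl].min(0).round(4),P[bl].max(0).round(4))
            m=z>.085
        Q=P[m]; print(n,k,m.sum(),'mean',Q.mean(0).round(4),'min',Q.min(0).round(4),'max',Q.max(0).round(4))
        if k=='g' and n=='top':
            r=cv2.minAreaRect((Q[:,:2]*1000).astype(np.float32)); print(r)
    # blocks orientation
    if n=='top':
        for nm,(a,b,c,d) in {'tool':(185,280,280,342),'air':(343,275,414,325)}.items():
            P=W[b:d,a:c].reshape(-1,3); m=(P[:,2]>.035)&(P[:,2]<.055); print(nm,cv2.minAreaRect((P[m][:,:2]*1000).astype(np.float32)))
```

```text
top blue 132 [ 0.5286 -0.1733  0.0982] [ 0.5128 -0.1977  0.0737] [ 0.5509 -0.1586  0.1186]
top c 209 mean [ 0.5325 -0.1782  0.1087] min [ 0.5151 -0.1977  0.0855] max [ 0.5509 -0.1611  0.1225]
top g 254 mean [0.4898 0.155  0.1042] min [0.4729 0.1308 0.0652] max [0.5079 0.1837 0.1164]
((490.90557861328125, 157.0485076904297), (49.20355224609375, 27.685922622680664), 76.27442932128906)
top n 68 mean [0.5187 0.2494 0.0807] min [0.5075 0.2394 0.056 ] max [0.5325 0.2643 0.1159]
tool ((505.984619140625, 205.1685791015625), (201.03939819335938, 89.73434448242188), 73.00362396240234)
air ((531.3036499023438, -172.2841339111328), (70.01980590820312, 164.65823364257812), 16.472570419311523)
scene blue 191 [ 0.5422 -0.1726  0.0941] [ 0.5155 -0.1951  0.0728] [ 0.5535 -0.1595  0.1144]
scene c 218 mean [ 0.5374 -0.1775  0.1054] min [ 0.5156 -0.1984  0.085 ] max [ 0.5513 -0.1609  0.1196]
scene g 384 mean [0.4962 0.158  0.0923] min [0.4746 0.1306 0.056 ] max [0.5101 0.1832 0.1148]
scene n 118 mean [0.5235 0.2525 0.0811] min [0.5117 0.2436 0.0567] max [0.5312 0.2617 0.1174]
```

```bash
python3 -m pendant '[[[20,-45,5],-0.07,1],[[22,-50,0],-0.07,1],[[22,-50,0],-0.07,1],[[22,-50,0],-0.07,1],[[22,-50,0],-0.07,1],[[22,-50,0],-0.07,1],[[22,-50,0],-0.07,1],[[22,-50,0],-0.07,1],[[22,-50,0],-0.07,1],[[22,-50,0],-0.07,1],[[22,-50,0],-0.07,1],[[22,-50,0],-0.07,1]]' 60
python3 - <<'E'
from h import *
s=env.observe(); y=np.array(s['tool_rot'])[:,1]; print(s['position'],np.degrees(np.arctan2(y[1],y[0])),np.round(s['ft_force'],2),s['q'])
E
```

```text
time_s: 1.6
position: [0.5, -0.116, 0.2331]
tool_rot: [[-0.263, 0.965, -0.005], [0.965, 0.263, 0.001], [0.002, -0.005, -1.0]]
ft_force: [0.2, -0.6, 0.0]
grip_width: 0.0856
[ 0.50000785 -0.11599923  0.23313667] 15.233424109933678 [ 0.22 -0.58  0.04] [-2.62594051e+01  1.81740712e+01  7.96459733e+01 -6.88356842e-02
  8.24732512e+01 -4.14833068e+01]
```

```bash
python3 -m pendant '[[[17,-31,0],0,1],[[16,-31,0],0.02,1],[[0,0,0],0,1],[[0,0,0],0,1]]'
python3 - <<'E'
from h import *
im,d,K,D,T=grab('wrist'); save('w1',im); W=cloud(d,K,D,T); np.save('w.npy',W)
z=W[...,2]; near=(np.hypot(W[...,0]-.533,W[...,1]+.178)<.04)
I=im.astype(int); bl=near&(I[...,2]>I[...,0]+40)&(z>.06)
m=near&(z>.085); P=W[m]; print(m.sum(),P.min(0),P.max(0)); print(cv2.minEnclosingCircle((P[:,:2]*1000).astype(np.float32)))
print('blue',bl.sum(),np.nanmin(W[bl],0),np.nanmax(W[bl],0))
h,_=np.histogram(P[:,2],bins=np.arange(.084,.13,.002));print(h)
for lo in (.095,.10,.105): 
  Q=W[near&(z>lo)]; print(lo,cv2.minEnclosingCircle((Q[:,:2]*1000).astype(np.float32)))
E
```

```text
time_s: 2.1
position: [0.5337, -0.183, 0.2307]
tool_rot: [[-0.277, 0.961, -0.009], [0.961, 0.277, 0.003], [0.006, -0.007, -1.0]]
ft_force: [0.3, 0.4, 0.6]
grip_width: 0.0857
27573 [ 0.4930068  -0.20077503  0.08601697] [ 0.57284778 -0.15656141  0.33276462]
((532.974853515625, -177.94679260253906), 39.98586654663086)
blue 998 [ 0.50984267 -0.20077503  0.07299402] [ 0.55083277 -0.16169883  0.11831781]
[  0  25  11  18  13  22  21  25 249 124  64  39  49 340 302 249 295  17
   0   0   0   0]
0.095 ((532.974853515625, -177.94679260253906), 39.98586654663086)
0.1 ((532.974853515625, -177.94679260253906), 39.98586654663086)
0.105 ((532.974853515625, -177.94679260253906), 39.98586654663086)
```

View pics/w1.png

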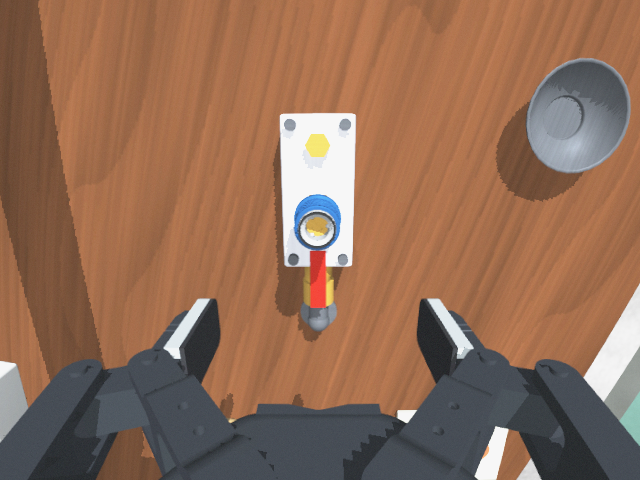

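Wrist view: coupler mouth ring at about (318,229), valve lever below it at (318,280), jaws left/right of the lever direction.

```bash
cat > ring.py <<'E'
from h import *
def run(im,d,K,D,T,c=(.533,-.178)):
    W=cloud(d,K,D,T); z=W[...,2]
    near=(np.hypot(W[...,0]-c[0],W[...,1]-c[1])<.035)&(z<.13)
    for lo,hi in ((.085,.13),(.097,.104),(.104,.109),(.109,.113),(.113,.12)):
        Q=W[near&(z>lo)&(z<hi)]
        if len(Q)>5: e=cv2.minEnclosingCircle((Q[:,:2]*1000).astype(np.float32)); print(lo,hi,len(Q),np.round(e[0],1),round(e[1],1),np.median(Q,0).round(4))
    v,u=np.nonzero(near&(z>.11)); print('mouth px',u.min(),u.max(),v.min(),v.max())
    v,u=np.nonzero(near&(z>.085)); print('px',u.min(),u.max(),v.min(),v.max())
E
cat > ray.py <<'E'
from h import *
def ray(u,v,K,D,T,z):
    n=cv2.undistortPoints(np.array([[[u,v]]],float),K,D).ravel(); r=T[:3,:3]@np.array([*n,1]); o=T[:3,3]; return o+r*(z-o[2])/r[2]
E
python3 - <<'E'
from ring import *; from ray import ray
im,d,K,D,T=grab('wrist'); run(im,d,K,D,T)
for z in (.111,.115,.119): print(ray(318,229,K,D,T,z))
save('w2',cv2.resize(im[180:280,258:378],(720,600),interpolation=cv2.INTER_CUBIC))
E
```

```text
0.085 0.13 1860 [ 530.8 -182.6] 18.7 [ 0.5302 -0.1809  0.1117]
0.097 0.104 413 [ 529.4 -176.2] 17.2 [ 0.5307 -0.1831  0.1016]
0.104 0.109 117 [ 528.7 -176.2] 16.8 [ 0.531  -0.1817  0.1056]
0.109 0.113 568 [ 530.6 -182.7] 18.7 [ 0.5297 -0.1773  0.1116]
0.113 0.12 662 [ 530.5 -182.3] 17.4 [ 0.5303 -0.1832  0.1159]
mouth px 294 340 205 250
px 294 340 199 250
[ 0.53149581 -0.18316753  0.111     ]
[ 0.53121348 -0.18207272  0.115     ]
[ 0.53093115 -0.18097791  0.119     ]
```

View pics/w2.png

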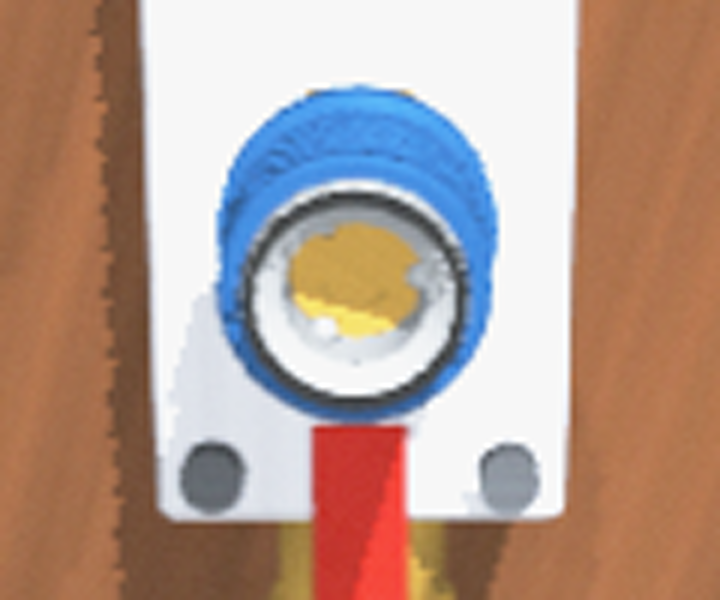

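Sleeve axis about (0.5308, -0.182). Descend to TCP z≈0.080, open.

```bash
python3 -m pendant '[[[-3,1,-40],0.01,1],[[0,0,-40],0,1],[[0,0,-40],0,1],[[0,0,-27],0,1],[[0,0,0],0,1]]'
python3 - <<'E'
from ring import *
im,d,K,D,T=grab('wrist'); save('w3',im)
E
```

```text
time_s: 2.82
position: [0.5298, -0.1772, 0.0828]
tool_rot: [[-0.292, 0.956, -0.005], [0.956, 0.292, 0.001], [0.002, -0.004, -1.0]]
ft_force: [1.0, 0.2, 0.9]
grip_width: 0.0852
```

View pics/w3.png

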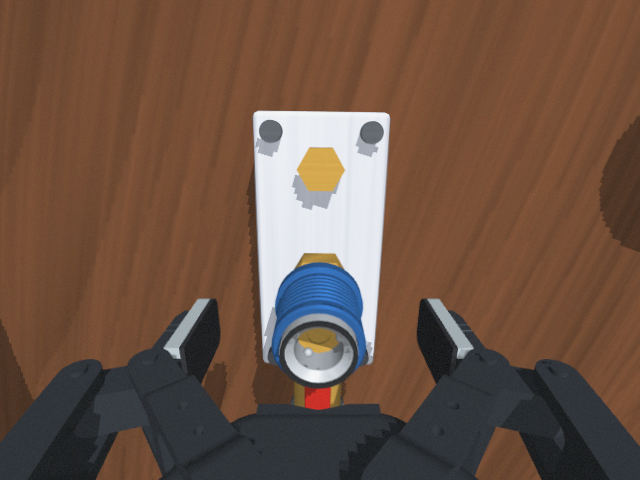

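Run:
```python
from ring import *; from ray import ray
s=env.observe();im,d,K,D,T=grab('wrist'); run(im,d,K,D,T); print(s['position'])
for z in (.111,.115,.119): print(ray(318.5,351,K,D,T,z))
```

```text
0.085 0.13 8012 [ 529.9 -182.1] 18.9 [ 0.5292 -0.1774  0.1113]
0.097 0.104 1471 [ 529.2 -179. ] 17.9 [ 0.5303 -0.1828  0.1014]
0.104 0.109 905 [ 529.2 -178.3] 17.8 [ 0.5294 -0.1798  0.106 ]
0.109 0.113 2107 [ 529.9 -182.1] 18.8 [ 0.5281 -0.1732  0.1116]
0.113 0.12 2726 [ 530.1 -181.2] 17.3 [ 0.5303 -0.1838  0.1158]
mouth px 270 363 300 384
px 270 363 274 384
[ 0.53043847 -0.17754975  0.084044  ]
[ 0.53200733 -0.1857343   0.111     ]
[ 0.5311667  -0.18296905  0.115     ]
[ 0.53032606 -0.18020379  0.119     ]
```

```bash
python3 -m pendant '[[[0,-4,-3],0,1],[[0,0,0],0,-0.2],[[0,0,0],0,-1],[[0,0,0],0,-1],[[0,0,0],0,-1],[[0,0,0],0,-1]]' 60
```

```text
time_s: 3.68
position: [0.5317, -0.183, 0.0854]
tool_rot: [[-0.292, 0.956, 0.004], [0.956, 0.292, -0.005], [-0.006, 0.002, -1.0]]
ft_force: [-0.7, 0.1, 1.4]
grip_width: 0.0364
```

```bash
python3 -m pendant '[[[0,0,-2],0,-1],[[0,0,-2],0,-1]]'; python3 -m pendant '[[[0,0,-2],0,-1],[[0,0,-2],0,-1]]';python3 -m pendant '[[[0,0,-2],0,-1]]'
```

```text
time_s: 3.92
position: [0.5318, -0.183, 0.0817]
tool_rot: [[-0.292, 0.956, 0.004], [0.956, 0.292, -0.005], [-0.006, 0.002, -1.0]]
ft_force: [-2.0, -0.3, 5.4]
grip_width: 0.0368
time_s: 4.18
position: [0.5318, -0.183, 0.078]
tool_rot: [[-0.292, 0.956, 0.004], [0.956, 0.292, -0.006], [-0.007, 0.002, -1.0]]
ft_force: [-1.8, 0.6, 6.0]
grip_width: 0.0357
time_s: 4.3
position: [0.532, -0.1831, 0.0773]
tool_rot: [[-0.293, 0.956, 0.005], [0.956, 0.293, -0.006], [-0.008, 0.003, -1.0]]
ft_force: [-7.6, 3.7, 27.3]
grip_width: 0.0363
```

The force jump at about 8 mm of travel marks the hard stop. Release and lift.

```bash
python3 -m pendant '[[[0,0,0.5],0,-1],[[0,0,0],0,1],[[0,0,0],0,1],[[0,0,0],0,1],[[0,0,0],0,1]]' 60; python3 -m pendant '[[[0,0,40],0,1],[[0,0,50],0,1],[[0,0,50],0,1],[[0,0,0],0,1]]'
python3 - <<'E'
from ring import *; from ray import ray
s=env.observe();im,d,K,D,T=grab('wrist'); run(im,d,K,D,T,(.5305,-.182)); print(s['position'],s['ft_force'])
save('w4',cv2.resize(im[180:280,258:378],(720,600),interpolation=cv2.INTER_CUBIC))
E
```

```text
time_s: 4.92
position: [0.532, -0.1829, 0.0772]
tool_rot: [[-0.292, 0.956, 0.005], [0.956, 0.293, -0.006], [-0.007, 0.003, -1.0]]
ft_force: [-0.4, -0.2, -0.4]
grip_width: 0.0854
time_s: 5.42
position: [0.5314, -0.1825, 0.2205]
tool_rot: [[-0.292, 0.956, 0.003], [0.956, 0.292, -0.005], [-0.005, 0.002, -1.0]]
ft_force: [-0.3, -0.0, 0.1]
grip_width: 0.0853
0.085 0.13 1911 [ 530.5 -182.7] 18.8 [ 0.5297 -0.1795  0.1081]
0.097 0.104 79 [ 528.6 -177.3] 17.5 [ 0.5242 -0.1672  0.1002]
0.104 0.109 860 [ 530.4 -182.7] 18.7 [ 0.5297 -0.18    0.1069]
0.109 0.113 134 [ 529.9 -179.6] 13.7 [ 0.5313 -0.1819  0.1116]
0.113 0.12 714 [ 530.5 -182.5] 15.1 [ 0.5307 -0.1833  0.1159]
mouth px 299 338 212 252
px 295 342 201 252
[ 0.5313708  -0.1824669   0.22053548] [-0.28219678 -0.02132594  0.14557445]
```

View pics/w4.png

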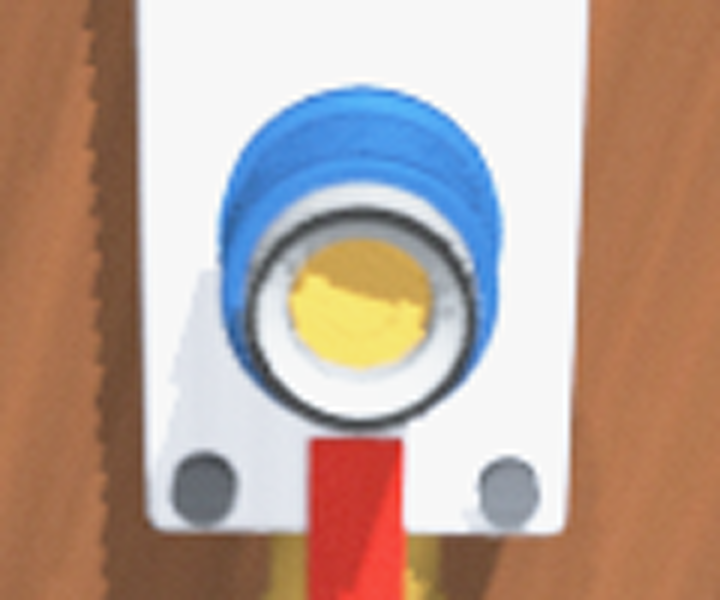

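Sleeve is caught (upper end now at 0.107 vs 0.1115, more steel exposed). On to the gauge.

```bash
python3 -m pendant '[[[-5,45,0],-0.08,1],[[-6,49,0],-0.08,1],[[-6,49,0],-0.08,1],[[-6,49,0],-0.08,1],[[-6,49,0],-0.08,1],[[-6,49,0],-0.08,1],[[-5,49,0],-0.09,1],[[0,0,0],0,1],[[0,0,0],0,1]]'
python3 - <<'E'
from h import *
s=env.observe();im,d,K,D,T=grab('wrist'); save('w5',im); W=cloud(d,K,D,T); z=W[...,2]; y=np.array(s['tool_rot'])[:,1]
print(s['position'],np.degrees(np.arctan2(y[1],y[0])))
m=(np.hypot(W[...,0]-.491,W[...,1]-.157)<.04)&(z>.06)&(z<.125); Q=W[m]
print(m.sum(),Q.min(0),Q.max(0),cv2.minAreaRect((Q[:,:2]*1000).astype(np.float32)))
m2=m&(z>.095);Q=W[m2];print(cv2.minAreaRect((Q[:,:2]*1000).astype(np.float32)),np.percentile(Q[:,2],[50,90,98]))
v,u=np.nonzero(m);print(u.min(),u.max(),v.min(),v.max())
E
```

```text
time_s: 6.6
position: [0.4834, 0.1666, 0.2048]
tool_rot: [[0.29, 0.957, -0.022], [0.957, -0.29, 0.005], [-0.002, -0.022, -1.0]]
ft_force: [0.2, -0.1, -0.1]
grip_width: 0.0853
[0.48344408 0.16661773 0.20475442] -16.848987707429295
2344 [0.47038725 0.13049902 0.08186577] [0.50774245 0.18180391 0.11305257] ((488.8909912109375, 156.20260620117188), (48.068058013916016, 27.972354888916016), 76.09642791748047)
((488.6982116699219, 155.4391632080078), (46.51262664794922, 27.95337677001953), 76.0346450805664) [0.10839326 0.11121542 0.11198716]
313 351 209 272
```

View pics/w5.png

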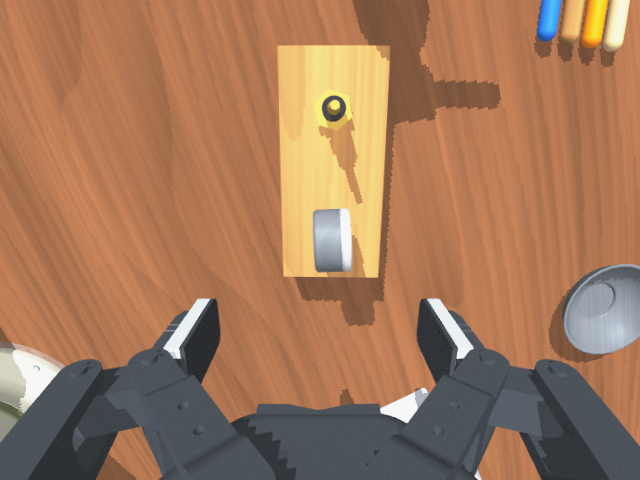

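```bash
python3 -m pendant '[[[5.5,-10.5,0],0.05,1],[[0,0,-30],0,1],[[0,0,-30],0,1],[[0,0,0],0,1],[[0,0,0],0,1]]'
python3 - <<'E'
from h import *
s=env.observe();im,d,K,D,T=grab('wrist'); save('w6',im); W=cloud(d,K,D,T); z=W[...,2]; y=np.array(s['tool_rot'])[:,1]
print(s['position'],np.degrees(np.arctan2(y[1],y[0])))
m=(np.hypot(W[...,0]-.491,W[...,1]-.157)<.034)&(z>.085)&(z<.118);Q=W[m];print(cv2.minAreaRect((Q[:,:2]*1000).astype(np.float32)),np.percentile(Q[:,2],[50,90,98]))
E
```

```text
time_s: 7.28
position: [0.4906, 0.1502, 0.1434]
tool_rot: [[0.247, 0.969, -0.022], [0.969, -0.247, 0.004], [-0.002, -0.022, -1.0]]
ft_force: [-0.5, 0.1, -0.4]
grip_width: 0.0854
[0.49057218 0.15020854 0.14341242] -14.27826331504186
((488.9916687011719, 156.95228576660156), (46.34659957885742, 28.070980072021484), 76.09416961669922) [0.10793826 0.11106292 0.11181768]
```

```bash
python3 -m pendant '[[[-1.5,6.5,-20],0,1],[[0,0,-20],0,1],[[0,0,-20],0,1],[[0,0,-12],0,1],[[0,0,0],0,1],[[0,0,0],0,1]]';  python3 - <<'E'
from h import *
s=env.observe();im,d,K,D,T=grab('wrist'); W=cloud(d,K,D,T); z=W[...,2]
print(s['position'])
m=(np.hypot(W[...,0]-.489,W[...,1]-.157)<.03)&(z>.085)&(z<.118);Q=W[m];print(cv2.minAreaRect((Q[:,:2]*1000).astype(np.float32)),np.percentile(Q[:,2],[50,90,98]))
E
```

```text
time_s: 8.07
position: [0.4926, 0.1566, 0.0755]
tool_rot: [[0.247, 0.969, -0.01], [0.969, -0.247, 0.005], [0.002, -0.011, -1.0]]
ft_force: [0.5, 0.1, -0.2]
grip_width: 0.0851
[0.49257582 0.15657706 0.07551254]
((489.1033020019531, 158.67764282226562), (43.7509880065918, 28.17751121520996), 75.7051010131836) [0.10756061 0.11099541 0.11166901]
```

```bash
python3 -m pendant '[[[-3,1,-6],0,1],[[0,0,0],0,1],[[0,0,0],0,0],[[0,0,0],0,-1],[[0,0,0],0,-1],[[0,0,0],0,-1],[[0,0,0],0,-1]]' 60
```

```text
time_s: 9.0
position: [0.4897, 0.1577, 0.0702]
tool_rot: [[0.247, 0.969, -0.008], [0.969, -0.247, 0.005], [0.002, -0.009, -1.0]]
ft_force: [-0.9, -0.2, -0.2]
grip_width: 0.0272
```

```bash
python3 -m pendant '[[[0,0,10],0,-1],[[0,0,20],0,-1],[[0,0,35],0,-1],[[0,0,40],0,-1],[[0,0,30],0,-1],[[0,0,0],0,-1],[[0,0,0],0,-1]]'
```

```text
time_s: 9.88
position: [0.4876, 0.1575, 0.2095]
tool_rot: [[0.247, 0.969, -0.012], [0.969, -0.247, 0.004], [0.001, -0.013, -1.0]]
ft_force: [0.1, -0.1, -2.6]
grip_width: 0.0271
```

```bash
python3 -m pendant '[[[3,-30,0],0,-1],[[6,-45,0],0,-1],[[6,-45,0],0,-1],[[6,-45,0],0,-1],[[6,-45,0],0,-1],[[6,-45,0],0,-1],[[6,-45,0],0,-1],[[4,-36,0],0,-1],[[0,0,0],0,-1],[[0,0,0],0,-1]]';  python3 - <<'E'
from h import *
s=env.observe();print(s['position'],s['ft_force'])
im,d,K,D,T=grab('wrist'); save('w7',im); np.savez('w7.npz',im=im,d=d,K=K,D=D,T=T)
im,d,K,D,T=grab('scene');np.savez('s7.npz',im=im,d=d,K=K,D=D,T=T)
E
```

```text
time_s: 11.12
position: [0.5254, -0.1873, 0.194]
tool_rot: [[0.246, 0.969, -0.038], [0.969, -0.245, 0.015], [0.005, -0.04, -0.999]]
ft_force: [-0.4, -0.1, -1.6]
grip_width: 0.0271
[ 0.52541913 -0.18725498  0.19402988] [-0.38022687 -0.11262618 -1.60068816]
```

View pics/w7.png

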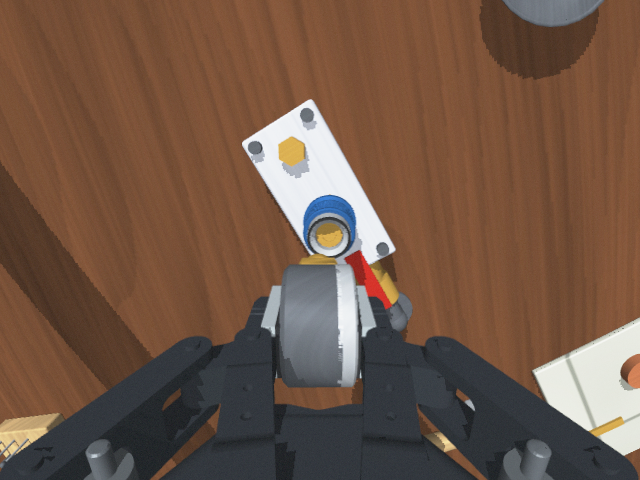

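The wrist view shows the gauge held at (320,325), with the coupler mouth at (330,236) behind it. The tool has drifted about 2.3° off vertical over the moves, so I'll see which motions reduce that.

```bash
p(){ grep -E 'position|tool_rot'; }; python3 -m pendant '[[[0,0,15],0,-1],[[0,0,15],0,-1],[[0,0,15],0,-1],[[0,0,0],0,-1],[[0,0,0],0,-1]]'|p; python3 -m pendant '[[[0,0,-15],0,-1],[[0,0,-15],0,-1],[[0,0,-15],0,-1],[[0,0,0],0,-1],[[0,0,0],0,-1]]'|p;  python3 -m pendant '[[[20,0,0],0,-1],[[20,0,0],0,-1],[[0,0,0],0,-1],[[0,0,0],0,-1]]'|p;  python3 -m pendant '[[[-20,0,0],0,-1],[[-20,0,0],0,-1],[[0,0,0],0,-1],[[0,0,0],0,-1]]'|p
```

```text
position: [0.5259, -0.1837, 0.2443]
tool_rot: [[0.24, 0.97, -0.034], [0.971, -0.24, 0.012], [0.004, -0.036, -0.999]]
position: [0.5254, -0.1826, 0.1973]
tool_rot: [[0.239, 0.97, -0.036], [0.971, -0.239, 0.014], [0.005, -0.038, -0.999]]
position: [0.5662, -0.1827, 0.1995]
tool_rot: [[0.239, 0.97, -0.034], [0.971, -0.239, 0.012], [0.004, -0.036, -0.999]]
position: [0.5239, -0.1827, 0.2006]
tool_rot: [[0.24, 0.97, -0.033], [0.971, -0.24, 0.011], [0.003, -0.035, -0.999]]
```

```bash
p(){ python3 -c "
import sys,re
t=sys.stdin.read();n=[float(a) for a in re.findall(r'-?\d+\.\d+',t)];print(n[0],n[1:4],n[6],n[9])"; }; python3 -m pendant '[[[0,0,60],0,-1],[[0,0,0],0,-1],[[0,0,0],0,-1]]'|p; python3 -m pendant '[[[0,0,-50],0,-1],[[0,0,0],0,-1],[[0,0,0],0,-1]]'|p;  python3 -m pendant '[[[0,50,0],0,-1],[[0,50,0],0,-1],[[0,50,0],0,-1],[[0,0,0],0,-1],[[0,0,0],0,-1]]'|p;  python3 -m pendant '[[[0,-50,0],0,-1],[[0,0,0],0,-1],[[0,0,0],0,-1]]'|p; python3 -m pendant '[[[0,-25,0],0,-1],[[0,-25,0],0,-1],[[0,-25,0],0,-1],[[0,-25,0],0,-1],[[0,0,0],0,-1],[[0,0,0],0,-1]]'|p; python3 -m pendant '[[[0,0,0],0.1,-1],[[0,0,0],0.1,-1],[[0,0,0],0,-1],[[0,0,0],0,-1]]'|p
```

```text
13.85 [0.5247, -0.1827, 0.261] -0.034 0.012
14.22 [0.5254, -0.1827, 0.2101] -0.034 0.012
14.85 [0.5282, -0.0303, 0.2173] -0.023 0.009
15.22 [0.529, -0.0842, 0.219] -0.02 0.007
15.98 [0.5292, -0.1859, 0.2203] -0.019 0.007
16.48 [0.5294, -0.1824, 0.2209] -0.02 0.004
```

+y swings reduce the tilt; repeat.

```bash
p(){ python3 -c "
import sys,re
t=sys.stdin.read();n=[float(a) for a in re.findall(r'-?\d+\.\d+',t)];print(n[0],n[1:4],n[6],n[9])"; }; python3 -m pendant '[[[0,50,0],-0.1,-1],[[0,50,0],-0.1,-1],[[0,50,0],0,-1],[[0,0,0],0,-1],[[0,0,0],0,-1]]'|p;  python3 -m pendant '[[[0,-25,0],0,-1],[[0,-25,0],0,-1],[[0,-25,0],0,-1],[[0,-25,0],0,-1],[[0,-25,0],0,-1],[[0,-25,0],0,-1],[[0,0,0],0,-1],[[0,0,0],0,-1]]'|p; python3 -m pendant '[[[2,0,-15],0,-1],[[0,0,0],0,-1],[[0,0,0],0,-1]]'
```

```text
17.1 [0.529, -0.0278, 0.221] -0.018 0.008
18.1 [0.5276, -0.1904, 0.2203] -0.018 0.007
time_s: 18.48
position: [0.5296, -0.1891, 0.204]
tool_rot: [[0.263, 0.965, -0.019], [0.965, -0.263, 0.008], [0.003, -0.02, -1.0]]
ft_force: [0.2, 0.5, -3.3]
grip_width: 0.027
```

Run:
```python
from h import *
s=env.observe();R=np.array(s['tool_rot']);p=np.array(s['position'])
im,d,K,D,T=grab('wrist');W=cloud(d,K,D,T);L=(W-p)@R
m=(abs(L[...,1])<.0125)&(abs(L[...,0])<.03)&(L[...,2]<.02)&(L[...,2]>-.047);Q=L[m]
print('case tool x range',m.sum(),Q.min(0).round(4),Q.max(0).round(4))
# circle fit in tool x-z (cylindrical rim)
A=np.c_[2*Q[:,0],2*Q[:,2],np.ones(len(Q))];c=np.linalg.lstsq(A,(Q[:,[0,2]]**2).sum(1),rcond=None)[0];print('circ',c[:2],np.sqrt(c[2]+c[0]**2+c[1]**2))
im,d,K,D,T=grab('scene');W=cloud(d,K,D,T);m=(np.hypot(W[...,0]-p[0],W[...,1]-p[1])<.02)&(W[...,2]>p[2]-.06)&(W[...,2]<p[2]-.01)
v,u=np.nonzero(m);print(m.sum(),W[m].min(0),W[m].max(0))
for lo in range(-60,-10,5):
    k=m&(W[...,2]>p[2]+lo/1e3)&(W[...,2]<p[2]+(lo+5)/1e3); 
    if k.sum(): print(lo,k.sum(),(W[k].mean(0)-p).round(4),np.nonzero(k)[1].min(),np.nonzero(k)[1].max())
x=cv2.projectPoints(p[None],cv2.Rodrigues(T[:3,:3].T)[0],-T[:3,:3].T@T[:3,3],K,D)[0].ravel().astype(int);print(x)
a,b=x; save('s8',cv2.resize(im[b-45:b+45,a-60:a+60],(800,600),interpolation=cv2.INTER_CUBIC))
```

```text
case tool x range 8542 [-0.0204 -0.0125 -0.0426] [0.0228 0.0125 0.0199]
circ [-0.00469041 -0.01224506] 0.028648242361714208
107 [ 0.51601831 -0.20274809  0.15334702] [ 0.545747   -0.17401384  0.19074348]
-55 1 [ 0.0035  0.0021 -0.0506] 283 283
-50 4 [ 0.0028  0.002  -0.0464] 280 286
-45 18 [ 0.0025  0.0028 -0.042 ] 279 286
-40 7 [ 0.0034  0.0022 -0.0383] 281 286
-35 5 [ 0.0045  0.0036 -0.0327] 280 285
-30 4 [ 0.0085  0.006  -0.0256] 278 286
-25 17 [ 0.0089  0.0047 -0.0226] 276 288
-20 48 [ 0.0052  0.0037 -0.0175] 276 288
-15 3 [ 0.0005  0.007  -0.0141] 283 286
[281 141]
```

View pics/s8.png

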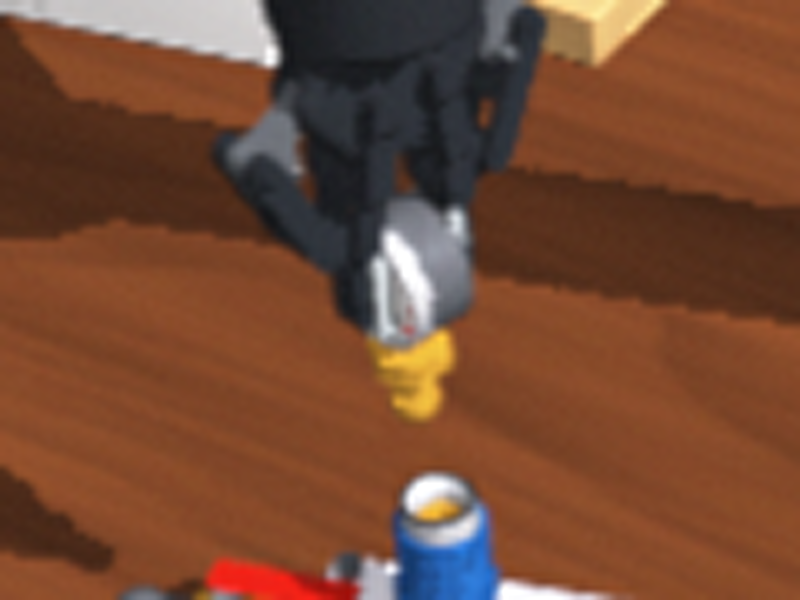

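Run:
```python
from h import *; from ray import ray
from scipy.optimize import least_squares
s=env.observe();R=np.array(s['tool_rot']);p=np.array(s['position'])
im,d,K,D,T=grab('wrist');W=cloud(d,K,D,T);L=(W-p)@R
m=(abs(L[...,1])<.008)&(abs(L[...,0])<.03)&(L[...,2]<.02)&(L[...,2]>-.047);Q=L[m]
for x0 in range(-24,25,4):
    k=abs(Q[:,0]*1e3-x0)<2
    if k.sum(): print(x0,k.sum(),np.percentile(Q[k,2]*1e3,[5,50,95]).round(1),end=';')
f=least_squares(lambda c:np.hypot(Q[:,0]-c[0],Q[:,2]-c[1])-.025,[0,-.019],loss='soft_l1',f_scale=.001);print('\n',f.x,np.abs(f.fun).mean())
im,d,K,D,T=grab('scene')
a=ray(286.7,171,K,D,T,.1158);print('mouth',a)
for z in (.153,.156): 
    t=ray(283.1,157.2,K,D,T,z);print('tip',t,'rel',t-a)
print(p, R[:,2], np.round(p+.049*R[:,2],4))
```

```text
-20 42 [-35.6 -34.9 -34.2];-16 175 [-38.3 -37.2 -35.7];-12 255 [-40.  -39.2 -38.2];-8 332 [-41.3 -40.4 -39.6];-4 395 [-41.7 -41.  -40.2];0 467 [-41.7 -40.8 -39.8];4 536 [-41.2 -40.  -38.9];8 578 [-40.  -38.5 -37.1];12 759 [-37.8 -35.7  18.5];16 719 [-34.7 -32.2 -29.3];20 1087 [-29.5 -24.6 -11.4];24 153 [-20.8 -17.  -13.6];
 [-0.00284134 -0.01593986] 0.0005999519529640575
mouth [ 0.53173537 -0.17961908  0.1158    ]
tip [ 0.52691382 -0.19082928  0.153     ] rel [-0.00482155 -0.0112102   0.0372    ]
tip [ 0.52982202 -0.18866291  0.156     ] rel [-0.00191335 -0.00904383  0.0402    ]
[ 0.52958403 -0.18914773  0.20399873] [-0.01862499  0.0081594  -0.99979325] [ 0.5287 -0.1887  0.155 ]
```

```bash
python3 -m pendant '[[[2.7,9.3,0],0,-1],[[0,0,0],0,-1],[[0,0,-15],0,-1],[[0,0,-10],0,-1],[[0,0,0],0,-1],[[0,0,0],0,-1]]'
python3 - <<'E'
from h import *
s=env.observe();R=np.array(s['tool_rot']);p=np.array(s['position']);print(s['ft_force'],'tip',(p+R@[-.0028,0,.049]).round(4))
im,d,K,D,T=grab('scene');x=cv2.projectPoints(p[None],cv2.Rodrigues(T[:3,:3].T)[0],-T[:3,:3].T@T[:3,3],K,D)[0].ravel().astype(int);print(x)
a,b=x; save('s9',cv2.resize(im[b-25:b+50,a-50:a+50],(800,600),interpolation=cv2.INTER_CUBIC))
E
```

```text
time_s: 19.42
position: [0.5323, -0.1792, 0.1771]
tool_rot: [[0.264, 0.964, -0.019], [0.965, -0.263, 0.008], [0.003, -0.02, -1.0]]
ft_force: [-0.8, -0.6, -2.8]
grip_width: 0.0277
[-0.7678662  -0.62509249 -2.76143594] tip [ 0.5306 -0.1815  0.1281]
[285 152]
```

View pics/s9.png

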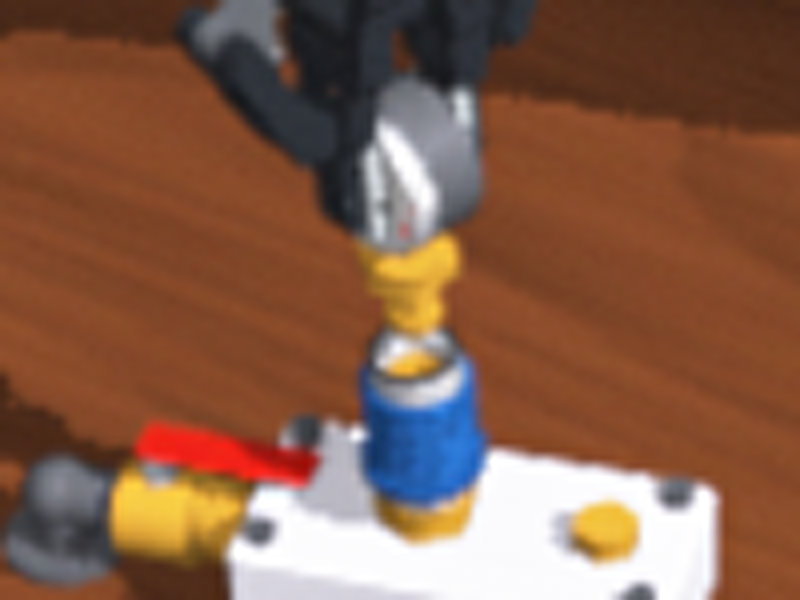

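```bash
python3 -m pendant '[[[0,-0.7,-4],0,-1],[[0,0,-3],0,-1],[[0,0,-3],0,-1],[[0,0,0],0,-1]]';python3 -m pendant '[[[0,0,-3],0,-1],[[0,0,-2],0,-1],[[0,0,0],0,-1]]'|grep -E 'pos|ft|grip';python3 -m pendant '[[[0,0,-3],0,-1],[[0,0,0],0,-1]]'|grep -E 'pos|ft|grip'
```

```text
time_s: 19.98
position: [0.5324, -0.1801, 0.1667]
tool_rot: [[0.264, 0.964, -0.018], [0.965, -0.264, 0.008], [0.003, -0.02, -1.0]]
ft_force: [0.1, -0.1, -1.9]
grip_width: 0.0273
position: [0.5325, -0.1801, 0.1615]
ft_force: [-0.2, -0.6, -2.8]
grip_width: 0.0272
position: [0.5325, -0.1801, 0.1583]
ft_force: [0.3, -0.4, -2.4]
grip_width: 0.0271
```

The tip is about 7 mm below the estimated mouth with no contact load, so it's in the bore. Continue, feeling for the valve.

```bash
q(){ grep -E 'pos|ft|grip'; }; python3 -m pendant '[[[0,0,-2],0,-1],[[0,0,-2],0,-1]]'|q;python3 -m pendant '[[[0,0,-2],0,-1],[[0,0,-1],0,-1]]'|q;python3 -m pendant '[[[0,0,-2],0,-1]]'|q
```

```text
position: [0.5327, -0.1802, 0.1553]
ft_force: [-2.6, 1.5, 6.4]
grip_width: 0.0274
position: [0.5326, -0.1802, 0.154]
ft_force: [-2.7, 0.4, 5.3]
grip_width: 0.0275
position: [0.5326, -0.1802, 0.153]
ft_force: [-3.0, 1.7, 7.6]
grip_width: 0.0274
```

```bash
q(){ grep -E 'pos|ft'; }; python3 -m pendant '[[[0,0,-3],0,-1],[[0,0,-3],0,-1]]' 90|q;python3 -m pendant '[[[0,0,-3],0,-1]]'|q;python3 -m pendant '[[[0,0,-2],0,-1]]'|q
```

```text
position: [0.5327, -0.1802, 0.1486]
ft_force: [-3.8, 2.2, 8.6]
position: [0.5327, -0.1802, 0.1465]
ft_force: [-4.0, 2.4, 9.2]
position: [0.5326, -0.1802, 0.1454]
ft_force: [-3.6, 2.0, 10.5]
```

```bash
q(){ grep -E 'pos|ft'; }; python3 -m pendant '[[[0,0,-2],0,-1]]'|q;python3 -m pendant '[[[0,0,-2],0,-1]]'|q;python3 -m pendant '[[[0,0,-2],0,-1]]'|q
```

```text
position: [0.5326, -0.1801, 0.1444]
ft_force: [-3.8, 1.6, 8.8]
position: [0.5327, -0.1801, 0.1433]
ft_force: [-2.2, 0.5, 5.1]
position: [0.5327, -0.1801, 0.1421]
ft_force: [-4.1, 1.3, 9.7]
```

```bash
q(){ grep -E 'pos|ft'; }; python3 -m pendant '[[[0,0,-1.5],0,-1]]'|q
cat > sl.py <<'E'
from h import *
for n in ('scene','wrist'):
    im,d,K,D,T=grab(n); W=cloud(d,K,D,T); I=im.astype(int)
    m=(np.hypot(W[...,0]-.5305,W[...,1]+.182)<.03)&(I[...,2]>I[...,0]+40)&(W[...,2]>.05)
    v,u=np.nonzero(m); print(n,m.sum(),np.percentile(W[m][:,2],[2,10,50,90,98]).round(4),'rows',v.min(),v.max(),'cols',u.min(),u.max())
    if n=='scene': np.save('sc_im.npy',im); save('s10',cv2.resize(im[130:205,237:337],(800,600),interpolation=cv2.INTER_CUBIC))
E
python3 sl.py
python3 - <<'E'
import numpy as np
import sys; sys.argv=['']
im=np.load('sceneim.npy').astype(int); W=np.load('scene.npy')
m=(np.hypot(W[...,0]-.5305,W[...,1]+.182)<.03)&(im[...,2]>im[...,0]+40)&(W[...,2]>.05)
v,u=np.nonzero(m);print('start',m.sum(),np.percentile(W[m][:,2],[2,10,50,90,98]).round(4),v.min(),v.max())
E
```

```text
position: [0.5327, -0.1802, 0.1418]
ft_force: [-4.9, 2.2, 12.5]
scene 188 [0.0747 0.0784 0.0937 0.1108 0.1126] rows 171 188 cols 280 295
wrist 1802 [0.0761 0.0796 0.0946 0.1117 0.1126] rows 224 270 cols 284 349
start 191 [0.0753 0.0782 0.0939 0.1116 0.1133] 170 188
```

View pics/s10.png

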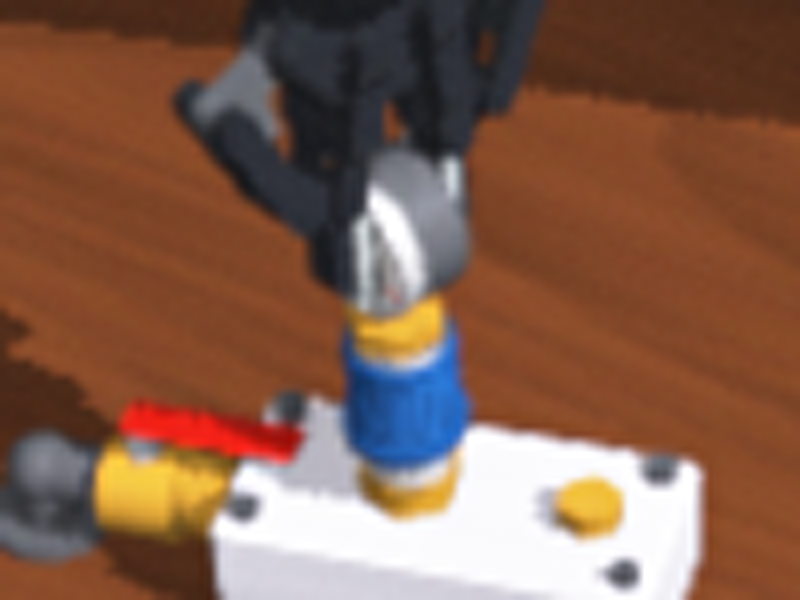

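The sleeve has sprung forward (lower end bare again, upper end back at about 0.112), and the flange is on the seal. I'll ease off, try a light tug, then release.

```bash
q(){ grep -E 'time|pos|ft|grip'; }; python3 -m pendant '[[[0,0,1],0,-1],[[0,0,1],0,-1]]'|q; python3 -m pendant '[[[0,0,1],0,-1]]'|q
```

```text
time_s: 22.58
position: [0.5325, -0.1801, 0.1432]
ft_force: [3.4, -1.1, -12.7]
grip_width: 0.027
time_s: 22.7
position: [0.5325, -0.1801, 0.1432]
ft_force: [2.5, -1.3, -11.1]
grip_width: 0.027
```

Locked: it held a tug of about 10 N without moving. Release.

```bash
python3 -m pendant '[[[0,0,-0.5],0,-1],[[0,0,0],0,-0.2],[[0,0,0],0,0.3],[[0,0,0],0,1],[[0,0,0],0,1],[[0,0,0],0,1]]' 30|grep -E 'pos|ft|grip'; python3 -m pendant '[[[0,0,10],0,1],[[0,0,20],0,1],[[0,0,40],0,1],[[0,0,50],0,1],[[0,0,0],0,1],[[0,0,0],0,1]]'; sed -i 's/s10/s11/' sl.py; python3 sl.py
python3 - <<'E'
from h import *
im,d,K,D,T=grab('scene');W=cloud(d,K,D,T);I=im.astype(int)
m=(np.hypot(W[...,0]-.5305,W[...,1]+.182)<.035)&(W[...,2]>.12);Q=W[m];print('gauge',Q.mean(0),Q.max(0))
E
```

```text
position: [0.533, -0.1804, 0.1444]
ft_force: [1.1, 0.3, 0.8]
grip_width: 0.0856
time_s: 24.2
position: [0.5324, -0.18, 0.2706]
tool_rot: [[0.263, 0.965, -0.007], [0.965, -0.263, -0.0], [-0.002, -0.007, -1.0]]
ft_force: [0.1, 0.3, 0.3]
grip_width: 0.085
scene 188 [0.0749 0.078  0.0933 0.1114 0.1133] rows 171 188 cols 280 295
wrist 427 [0.0759 0.0793 0.0866 0.1116 0.1358] rows 190 223 cols 298 338
gauge [ 0.54071246 -0.17329532  0.2936591 ] [ 0.5653541  -0.14783695  0.48978596]
```

View pics/s11.png

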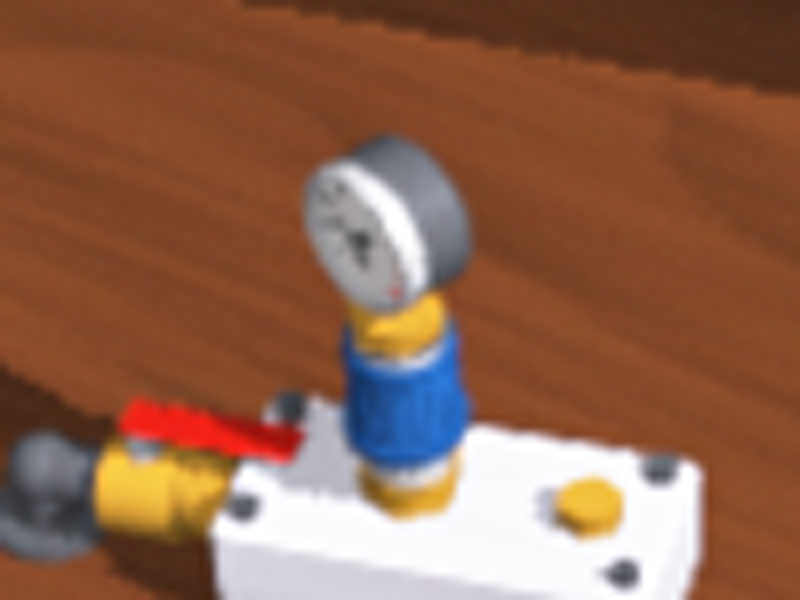

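The gauge stands upright in the coupler, sleeve forward (scene rows 171–188, as at the start), and the gripper is clear.

```bash
python3 -c "
from rig import ticket; print(ticket.close_job())"
```

```text
the job is handed in; nothing more can be done
None
```

The gauge is fitted and locked in the coupler, released and standing upright, and the job was handed in at about 24 s of the 72 s allowed.

- **Sleeve:** I gripped it and drew it down 8 mm to the hard stop, which showed as a jump to 27 N. Released, it stayed caught, with its upper end about 4.5 mm lower than before.
- **Plug:** It entered the bore without load, met the valve, and went home at no more than about 15 N of push. The force then dipped, and the sleeve sprang forward.
- **Last checks:**
  - A light upward tug of about 10 N did not move the gauge.
  - After release, the sleeve's upper end was back at its starting height in the scene image.
  - The gripper was clear, and the wrist force read about zero.

**Imperfect or not checked:**
- The tool had drifted up to 2.3° off vertical during the fast moves. I brought it back to about 1.1° before inserting, and a side force of up to about 5 N remained during the push.
- The final depth reading of the gauge case was spoiled by gripper pixels, so for its upright stance I relied on the picture.
- I did not look again at the nozzle, hammer, dish and torch at the end. No move went near them.

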